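Unstack the soldering supplies onto their places

ROBOT

A 6-joint arm with a two-finger parallel gripper is mounted at the origin on the work surface. World frame = base frame: x ahead of the robot, y to its left, z up, the work surface at z = 0. Lengths are in m, angles in rad, forces in N, time in s.
With the tool pointing down it reaches from about 0.35 to 0.775 m from the base axis. Payload 5.5 kg.
Tool frame: the origin (TCP) lies at the very end of the fingers, on their centre line; the grasp point (between the pads) lies 19 mm behind it (env.grip_point_offset is the distance from the TCP to the grasp point, in m); z points along the fingers, y is the line along which they close (so a half turn about z gives the same grasp; the last joint's range is limited). The gripper opens to 85 mm and grips with 20 to 120 N. Pads are 22 mm wide; open, the fingers measure 114 mm over their backs; the gripper's body (76 mm by 85 mm) begins 54 mm behind the grasp point. The pads swing forward as they close: fully open they stand 13 mm farther back than shut.
Start: joints at [-1.353, 0.313, 0.046, 1.304, 0, 1.431], TCP at [0.201, -0.539, 0.21] pointing down, gripper open.
Joint ranges: [-2.76, 2.76], [-0.86, 1.69], [-1.03, 1.26], [-2.2, 2.34], [-1.47, 1.5], [-3.14, 3.14]. Speed limits (rad/s): [2.57, 2.57, 3.14, 3.14, 3.14, 3.14].

INTERFACE

Orientations are given as a unit quaternion [w, x, y, z].
In Python, from workcell import sensors, imaging, workorder, env gives the robot as it stands.
- The arm moves only by the shell command python3 -m handwheel 'ROWS' [FORCE]. ROWS is JSON, a list of rows, each a list of 5 numbers: the shift along the tool's x, y, z in mm, then the turn about the tool's z in rad, then the opening, from 0 (shut) to 1 (fully open). A call has 1 to 8 rows; each row is the pose to reach, as a shift and turn from the pose commanded when the call began, along the tool's axes at that moment; what a row does not reach only later rows make up. A row lasts 1/10 s, in which the tool goes at most 50 mm and 8.59 degrees, less where a joint would pass 70% of its speed; a pose out of reach is approached as far as the arm can. A call with a gripper value outside its range is refused whole. The fingers move at their own pace and stop on an object; FORCE is the grip in N (left out, the last holds). Time passes only in rows, so rows that repeat a pose let the fingers close. It gives the time, the measured TCP pose, the force, the opening and the grip force at its end, in the units of the state.
- sensors.get_state(): the state, without advancing time (a new reading comes with each control period).
- imaging.read_camera(name): name is "side" or "top"; returns a dict with "color" (480x640x3 uint8, blue, green, red), "z_map" (480x640 float32, m along the optical axis (not along the pixel's ray), 0 where there is no reading), "fx", "fy", "cx", "cy" (pixels), "k1" (the pictures are not rectified: a ray, as slopes to the right and down, at radius r is drawn at 1 + k1 r^2 times it, then the intrinsics apply), "xyz" and "rotation" of the camera in the world. Camera axes: x right, y down, z forward; pixel columns grow to the right and rows downward; lengths in m; the calibration is good to about 2 mm. A picture is of the moment at which its call begins.
- workorder.hand_in(): hands the job in; it is judged then, once.
The state is a dict: "clock": time; "joint_pos": joint angles; "qvel": joint speeds; "tau": joint torques, N m; "tcp_pos": TCP position; "orientation": TCP orientation; "wrist_force": force on the tool from outside, world axes, zero at the start; "ft_torque": the same for the moment, N m; "finger_gap": finger opening in m; "grip_force": force on a finger pad.
Only numpy, scipy, OpenCV 4.12 (cv2) and the standard library are available. Lean on these libraries where they do the work, as an engineer would, in place of code of your own. Each camera call takes 0.05 s, during which the arm holds its last target. There are 200 camera calls.

TASK

Soldering supplies have been left piled up on the repair bench, with one more standing beside the pile. Take the pile apart and put each away upright: the solder reel down over the post of the spindle stand, the square parts case on the square pad and lined up with it, the brass-wool tin on the large round pad, and the small jar on the small round pad, each standing wholly on its pad. Set things down rather than dropping them, do not tip any over, and leave the phone where it lies.

Things in the scene. Friction and masses are not known exactly. Their poses are not given: they have to be found in the camera images.
- reel_mid (a point): Solder reel standing on its flange: a black-flanged drum of grey wire, 58 mm across and 44 mm high, with an upright hole 26 mm wide right through it, 250 g. This point is on its axis, half-way up; z is up. At the start either the reel or the parts case is the bottom of the pile and the other stands alone.
- case_mid (a point): Square parts case: a grey plastic block with a dark seam and two black latches, 58 x 58 mm and 44 mm high, 160 g. This point is its centre, half-way up; x and y are square to its side faces (its latches are on the +x and -x faces), z is up.
- tin_mid (a point): Tip-cleaner tin: a steel cylinder 44 mm across (45 mm over its rim bead) and 40 mm high with brass wool on top, 120 g. This point is on its axis, half-way up; z is up. At the start it stands on the reel or on the case, within about 5 mm of its centre, and carries the jar.
- jar_mid (a point): Small flux jar: amber glass with a white cap, 33 mm across and 40 mm high, 60 g. This point is on its axis, half-way up; z is up. At the start it is the top of the pile, standing on the tin.
- spindle_seat (a point): Spindle stand for the reel, fixed to the bench: a dark steel disc 72 mm across and 6 mm thick with an upright steel post 10 mm thick in its middle, its tip tapered, 30 mm high above the disc. This point is on the post's axis at the disc's upper face, 6 mm above the bench, where the reel's underside comes to rest; z is up.
- square_pad_seat (a point): Square cork pad, 78 x 78 mm and 5 mm thick, flat, no rim, fixed to the bench. This point is the centre of its upper face; x and y are square to its edges, z is up.
- big_pad_seat (a point): Large round cork pad, 66 mm across and 5 mm thick, flat, no rim, fixed to the bench. This point is the centre of its upper face; z is up.
- small_pad_seat (a point): Small round cork pad, 50 mm across and 5 mm thick, flat, no rim, fixed to the bench. This point is the centre of its upper face; z is up.
- phone: Phone under repair, black, lying loose on the bench near the middle, screen up, 146 (its x) x 72 (its y) x 9 mm. Origin at the centre of its underside. To be left alone.
Not all that is in view belongs to the job. Leave any brown or red look-alike of the part that bears case_mid alone. What is shaped like the part that bears jar_mid but blue is not meant.

How it is judged:
At the end, for the whole second after the job is handed in: Reel over the post (axis within 12 mm), case on the square pad (15 mm, 0.3 rad square to it), tin on the large and jar on the small round pad (12 mm); each upright within 0.1 rad, underside within 4 mm of its seat, at rest (below 20 mm/s) (horizontal distance between reel_mid and spindle_seat below 0.012 m and z of reel_mid in the frame of spindle_seat between 0.018 and 0.026 m and angle between each of reel_mid, case_mid, tin_mid, jar_mid's own z axis and vertical below 0.1 rad and linear speed of each of reel, case, tin, jar below 0.02 m/s and horizontal distance between case_mid and square_pad_seat below 0.015 m and z of case_mid in the frame of square_pad_seat between 0.018 and 0.026 m and horizontal distance between tin_mid and big_pad_seat below 0.012 m and z of tin_mid in the frame of big_pad_seat between 0.016 and 0.024 m and horizontal distance between jar_mid and small_pad_seat below 0.012 m and z of jar_mid in the frame of small_pad_seat between 0.016 and 0.024 m and (angle between the x axis of case_mid and the x axis of square_pad_seat, either way round below 0.3 rad or angle between the x axis of case_mid and the y axis of square_pad_seat, either way round below 0.3 rad)); the robot touches nothing.
It fails at once if one of the four things is tipped over (angle between any of reel_mid, case_mid, tin_mid, jar_mid's own z axis and vertical above 0.8 rad).
It fails at once if one of the four things is dropped (falls faster than 0.7 m/s, about 25 mm, out of the gripper) ((linear speed of reel above 0.7 m/s and contact force between each of the fingers, anything else and reel below 0.05 N) or (linear speed of case above 0.7 m/s and contact force between each of the fingers, anything else and case below 0.05 N) or (linear speed of tin above 0.7 m/s and contact force between each of the fingers, anything else and tin below 0.05 N) or (linear speed of jar above 0.7 m/s and contact force between each of the fingers, anything else and jar below 0.05 N)).
It fails at once if the phone is pushed more than 20 mm (distance of phone from where it was at the start of the episode above 0.02 m).
It also fails if it takes over 118 s, if anything falls off the work surface, if the arm or the gripper's body presses on something with over 40 N, if the wrist force passes 120 N, or if a joint passes its speed limit or range.

## Working session

There is one attempt and no reset: what is moved stays moved. The work goes in short steps, Python scripts to look and compute and a shell command to move; the robot and the scene stay as the last step left them, time stands still between calls to the robot, and variables do not carry over. Pictures are saved under pics/ and viewed, at most 14 in all, crops included, and the job is handed in when it is done.

```bash
mkdir -p pics; ls
python3 - <<'E'
from workcell import sensors, imaging, env
import cv2,numpy as np
s=sensors.get_state(); print({k:np.round(v,3) for k,v in s.items()}, env.grip_point_offset)
for n in("top","side"):
    c=imaging.read_camera(n); np.savez(f"{n}0.npz",**c); cv2.imwrite(f"pics/{n}0.png",c["color"])
    print(n,{k:np.round(v,3) for k,v in c.items() if k not in("color","z_map")})
E
```

```text
pics
{'clock': np.float64(0.0), 'joint_pos': array([-1.353,  0.314,  0.045,  1.304,  0.   ,  1.431]), 'qvel': array([-0.001,  0.001,  0.   , -0.001,  0.001,  0.001]), 'tau': array([-0.0000e+00, -4.8063e+01,  2.9853e+01,  1.9000e-02, -0.0000e+00,
        0.0000e+00]), 'tcp_pos': array([ 0.201, -0.538,  0.21 ]), 'orientation': array([-0.001,  0.984,  0.178, -0.   ]), 'wrist_force': array([ 0.559,  0.128, -0.337]), 'ft_torque': array([-0.007,  0.02 ,  0.003]), 'grip_force': np.float64(0.0), 'finger_gap': np.float64(0.086)} 0.0187
top {'fx': np.float64(491.143), 'fy': np.float64(491.143), 'cx': np.float64(315.877), 'cy': np.float64(231.902), 'k1': np.float64(-0.112), 'xyz': array([ 0.388, -0.015,  1.016]), 'rotation': array([-0.048,  0.715, -0.696,  0.039])}
side {'fx': np.float64(467.137), 'fy': np.float64(467.137), 'cx': np.float64(320.076), 'cy': np.float64(239.967), 'k1': np.float64(-0.064), 'xyz': array([0.29 , 0.725, 0.608]), 'rotation': array([ 0.065, -0.115,  0.88 , -0.457])}
```

View pics/top0.png

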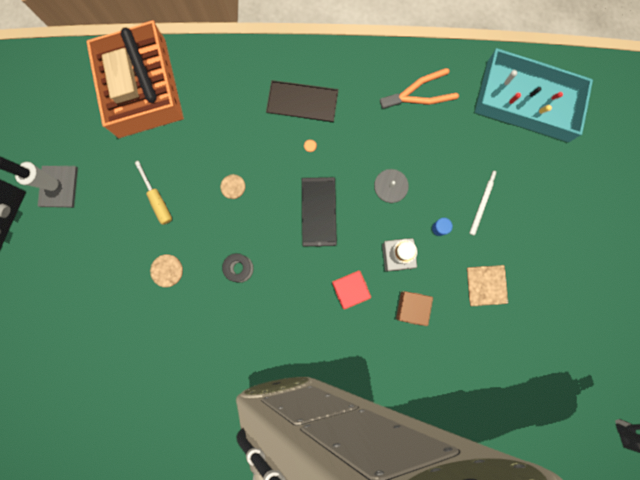

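View pics/side0.png

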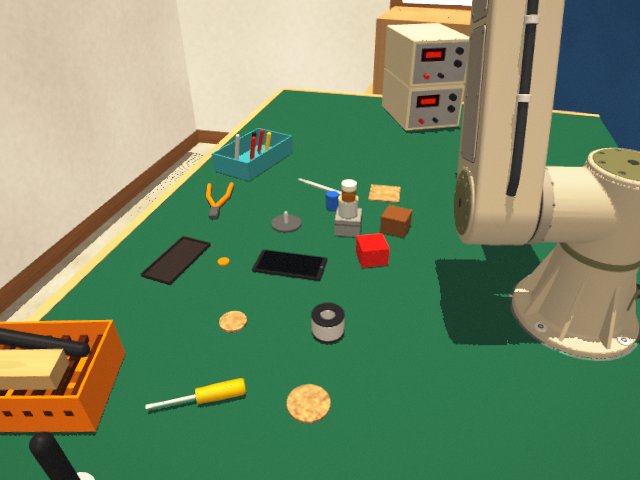

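The top view shows the reel alone at (238,268) and the case/tin/jar pile at (401,253). The spindle is at (392,186), the square pad at (488,286), the large pad at (166,271), the small pad at (233,186) and the phone at (319,211). The red, brown and blue items are decoys.

```bash
cat > h.py <<'E'
import numpy as np,cv2
from scipy.spatial.transform import Rotation as R
def rays(c,uv):
    uv=np.asarray(uv,float).reshape(-1,1,2)
    K=np.array([[c["fx"],0,c["cx"]],[0,c["fy"],c["cy"]],[0,0,1]],float)
    n=cv2.undistortPoints(uv,K,np.array([float(c["k1"]),0,0,0]),None,None,None).reshape(-1,2)
    q=np.asarray(c["rotation"]); return np.c_[n,np.ones(len(n))], R.from_quat(q[[1,2,3,0]])
def plane(c,uv,z):
    n,r=rays(c,uv); d=r.apply(n); o=np.asarray(c["xyz"]); return o+d*((z-o[2])/d[:,2])[:,None]
def cloud(c,uv):
    n,r=rays(c,uv); uv=np.asarray(uv,int); zz=np.asarray(c["z_map"])[uv[:,1],uv[:,0]]
    return np.asarray(c["xyz"])+r.apply(n*zz[:,None])
E
cat > m.py <<'E'
from h import *
c=dict(np.load("top0.npz")); hsv=cv2.cvtColor(c["color"],cv2.COLOR_BGR2HSV)
m=~((hsv[...,0]>60)&(hsv[...,0]<90)&(hsv[...,1]>120)); m=m.astype(np.uint8)
n,l,st,ce=cv2.connectedComponentsWithStats(m,connectivity=4)
for name,(u,v),z in [("reel",(238,258),.044),("case",(393,260),.044),("spindle",(385,190),.006),("sq",(488,286),.005),("big",(166,271),.005),("small",(233,186),.005),("phone",(319,211),.009),("red",(352,289),.044),("brown",(415,309),.044),("blue",(443,227),.04)]:
    k=l[v,u]; vs,us=np.nonzero(l==k); P=cloud(c,np.c_[us,vs])
    ct=max(cv2.findContours((l==k).astype(np.uint8),cv2.RETR_EXTERNAL,cv2.CHAIN_APPROX_NONE)[0],key=len).reshape(-1,2)
    Q=plane(c,ct,z)[:,:2].astype(np.float32); r=cv2.minAreaRect(Q*1000); e=cv2.minEnclosingCircle(Q*1000)
    print(name,k,len(us),"rect",np.round(r[0],1),np.round(r[1],1),round(r[2],1),"circ",np.round(e[0],1),round(e[1],1),"z pct",np.round(np.percentile(P[:,2],[5,50,95])*1000,1))
# tops by depth
vs,us=np.mgrid[225:285,370:430].reshape(2,-1); P=cloud(c,np.c_[us,vs])*1000
for nm,a,b in [("case",36,52),("tin",75,95),("jar",112,140)]:
    s=(P[:,2]>a)&(P[:,2]<b); r=cv2.minAreaRect(P[s,:2].astype(np.float32)); print(nm,s.sum(),"z",np.median(P[s,2]),"rect",np.round(r[0],1),np.round(r[1],1),round(r[2],1),"mean",P[s].mean(0).round(1))
for nm,(u,v) in [("reel",(238,268)),("spin",(392,186))]:
    vs,us=np.mgrid[v-25:v+25,u-25:u+25].reshape(2,-1); P=cloud(c,np.c_[us,vs])*1000
    s=P[:,2]>(38 if nm=="reel" else 20); print(nm,s.sum(),P[s].mean(0).round(1),np.round(cv2.minEnclosingCircle(P[s,:2].astype(np.float32)),1) if 0 else cv2.minEnclosingCircle(P[s,:2].astype(np.float32)))
E
python3 m.py
```

```text
reel 1 299600 rect [522.6   1.5] [1059.8 1489.8] 1.2 circ [585.    2.8] 879.4 z pct [-5.332e+02 -3.000e-01  4.859e+02]
case 1 299600 rect [522.6   1.5] [1059.8 1489.8] 1.2 circ [585.    2.8] 879.4 z pct [-5.332e+02 -3.000e-01  4.859e+02]
spindle 1 299600 rect [527.9   2.2] [1101.3 1548. ] 1.2 circ [592.7   3.5] 913.8 z pct [-5.332e+02 -3.000e-01  4.859e+02]
sq 1 299600 rect [528.    2.2] [1102.4 1549.6] 1.2 circ [592.9   3.5] 914.7 z pct [-5.332e+02 -3.000e-01  4.859e+02]
big 1 299600 rect [528.    2.2] [1102.4 1549.6] 1.2 circ [592.9   3.5] 914.7 z pct [-5.332e+02 -3.000e-01  4.859e+02]
small 1 299600 rect [528.    2.2] [1102.4 1549.6] 1.2 circ [592.9   3.5] 914.7 z pct [-5.332e+02 -3.000e-01  4.859e+02]
phone 1 299600 rect [527.5   2.1] [1098.  1543.4] 1.2 circ [592.1   3.4] 911.1 z pct [-5.332e+02 -3.000e-01  4.859e+02]
red 1 299600 rect [522.6   1.5] [1059.8 1489.8] 1.2 circ [585.    2.8] 879.4 z pct [-5.332e+02 -3.000e-01  4.859e+02]
brown 1 299600 rect [522.6   1.5] [1059.8 1489.8] 1.2 circ [585.    2.8] 879.4 z pct [-5.332e+02 -3.000e-01  4.859e+02]
blue 1 299600 rect [523.1   1.6] [1064.2 1495.9] 1.2 circ [585.8   2.9] 883.0 z pct [-5.332e+02 -3.000e-01  4.859e+02]
case 409 z 43.48481826292539 rect [ 468.6 -168.2] [60.1 58.6] 7.1 mean [ 462.8 -160.7   43.4]
tin 155 z 83.32274987996313 rect [ 470.6 -170.4] [42.4 44.7] 1.6 mean [ 468.  -167.    83.5]
jar 260 z 123.27515495868325 rect [ 469.2 -166.7] [31.1 31.5] 39.8 mean [ 468.9 -166.1  123.1]
reel 541 [432.5 153.6  62.8] ((413.1369934082031, 85.7610855102539), 103.63716125488281)
spin 33 [ 551.7 -115.6  299. ] ((503.1407775878906, -84.74874877929688), 135.17910766601562)
```

```bash
sed -i 's/^m=~.*/print(hsv[340,100],hsv[230,270]); b=hsv[230,270].astype(int); m=(~((abs(hsv[...,0].astype(int)-b[0])<12)\&(hsv[...,1]>110)\&(hsv[...,2]>40))).astype(np.uint8)/; s/P\[:,2\]>(38 if nm=="reel" else 20)/(P[:,2]>(38 if nm=="reel" else 20))\&(P[:,2]<60)/' m.py; python3 m.py
```

```text
[ 72 115 129] [ 72 116 132]
reel 27 734 rect [432.6 154.2] [64.9 58.9] 73.7 circ [432.7 154. ] 32.9 z pct [-0.7 42.2 45.6]
case 24 1094 rect [ 467.7 -167.7] [63.7 71.1] 7.0 circ [ 467.3 -165.8] 43.6 z pct [ -0.9  45.4 124.6]
spindle 11 1013 rect [ 614.9 -155.2] [75.3 73.8] 0.6 circ [ 615.1 -154.2] 38.6 z pct [-1.   5.2  9.1]
sq 29 1622 rect [ 410.8 -356.2] [84.4 84.3] 4.7 circ [ 411.1 -356.2] 57.3 z pct [-1.   4.1  7.6]
big 28 937 rect [423.6 311.4] [68.8 72.8] 2.0 circ [424.1 311.6] 36.8 z pct [-2.1  3.5  7. ]
small 14 561 rect [605.5 180.1] [55.5 55.7] 28.4 circ [605.6 180.1] 28.8 z pct [-2.4  3.4  6.9]
phone 15 2475 rect [556.5  -4.1] [147.4  74.2] 1.8 circ [556.4  -3.2] 80.0 z pct [ 4.5  8.6 11.6]
red 30 1078 rect [395.5 -72.4] [64.3 66.4] 24.0 circ [395.4 -71.8] 42.7 z pct [-1.3 42.8 46.2]
brown 33 1111 rect [ 362. -197.] [68.7 64.6] 80.3 circ [ 362.9 -197.3] 43.5 z pct [-1.1 42.6 45.9]
blue 19 312 rect [ 526.7 -253.1] [36.6 41.3] 1.5 circ [ 524.7 -253.2] 22.3 z pct [-1.8 38.  42.2]
case 409 z 43.48481826292539 rect [ 468.6 -168.2] [60.1 58.6] 7.1 mean [ 462.8 -160.7   43.4]
tin 155 z 83.32274987996313 rect [ 470.6 -170.4] [42.4 44.7] 1.6 mean [ 468.  -167.    83.5]
jar 260 z 123.27515495868325 rect [ 469.2 -166.7] [31.1 31.5] 39.8 mean [ 468.9 -166.1  123.1]
reel 530 [433.4 157.1  43.1] ((433.6681213378906, 157.43934631347656), 29.191585540771484)
spin 24 [ 613.3 -153.5   30.2] ((613.9345092773438, -153.7818603515625), 4.913471698760986)
```

```bash
cat > go.py <<'E'
# usage: go.py x y z yawdeg (mm) -> shift in tool axes now
import sys,numpy as np
from scipy.spatial.transform import Rotation as R
from workcell import sensors
s=sensors.get_state(); q=np.asarray(s["orientation"]); r=R.from_quat(q[[1,2,3,0]]); X=r.as_matrix()[:,0]
y=np.degrees(np.arctan2(X[1],X[0])); p=np.asarray(s["tcp_pos"])*1000; a=list(map(float,sys.argv[1:]))
print("t",round(float(s["clock"]),1),"tcp",p.round(1),"yaw",round(y,1),"gap",round(s["finger_gap"]*1000,1),"grip",round(float(s["grip_force"]),1),"F",np.round(s["wrist_force"],1))
for i in range(0,len(a),4):
    d=np.array(a[i:i+3])-p; print(" shift",r.inv().apply(d).round(1),"turn",round(np.radians(y-a[i+3]),3))
E
python3 -m handwheel '[[40,-25,-10,-0.15,1],[80,-50,-10,-0.3,1],[120,-80,-10,-0.45,1],[160,-105,-10,-0.6,1],[200,-130,-10,-0.75,1],[240,-155,-10,-0.9,1],[280,-185,-10,-1.05,1],[320,-210,-10,-1.213,1]]' 20; python3 go.py 469 -167 220 90
```

```text
clock: 0.9
tcp_pos: [0.4279, -0.2277, 0.2202]
orientation: [-0.0, 0.71, 0.705, -0.0]
wrist_force: [0.2, -0.5, 0.3]
finger_gap: 0.0851
grip_force: 0.0
t 0.9 tcp [ 427.9 -227.7  220.2] yaw 89.6 gap 85.1 grip 0.0 F [ 0.2 -0.5  0.3]
 shift [61.  40.7  0.2] turn -0.007
```

```bash
python3 -m handwheel '[[35,20,0,0,1],[61,41,0,0,1],[61,41,30,0,1],[61,41,60,0,1],[61,41,90,0,1],[61,41,115,0,1],[61,41,128,0,1],[61,41,128,0,1]]'; python3 -m handwheel '[[0,0,0,0,0.7],[0,0,0,0,0.55],[0,0,0,0,0.45],[0,0,0,0,0.35],[0,0,0,0,0.3],[0,0,0,0,0.2],[0,0,0,0,0.2],[0,0,0,0,0.2]]' 25; python3 go.py 469 -167 92 90;  python3 - <<'E'
from workcell import imaging
import cv2
c=imaging.read_camera("side")["color"]; cv2.imwrite("pics/s1.png",cv2.resize(c[140:280,270:450],None,fx=3,fy=3))
E
```

```text
clock: 1.7
tcp_pos: [0.4673, -0.1683, 0.09]
orientation: [-0.003, 0.712, 0.702, -0.001]
wrist_force: [-0.4, 0.4, 0.7]
finger_gap: 0.0858
grip_force: 0.0
clock: 2.5
tcp_pos: [0.47, -0.1698, 0.0935]
orientation: [0.001, 0.712, 0.703, 0.0]
wrist_force: [-0.1, -0.2, 6.1]
finger_gap: 0.0314
grip_force: 24.6
t 2.5 tcp [ 470.  -169.8   93.5] yaw 89.3 gap 31.4 grip 24.6 F [-0.1 -0.2  6.1]
 shift [ 2.8 -1.1  1.5] turn -0.013
```

View pics/s1.png

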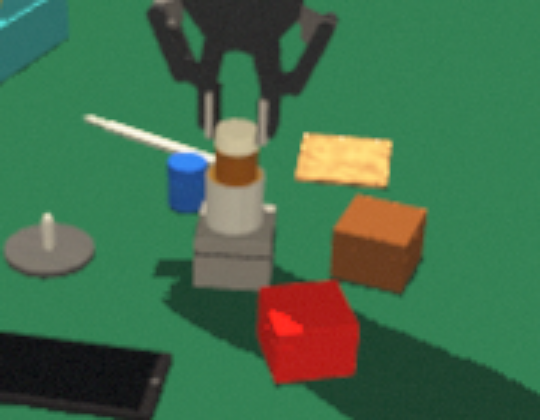

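The picture shows the fingertips beside the jar's cap (around y=140), higher than the TCP reading would suggest. I'll check this against depth.

```bash
python3 -m handwheel '[[0,0,0,0,0.2],[0,0,0,0,0.2]]'
python3 - <<'E'
from workcell import imaging
from h import *
c=imaging.read_camera("side"); cv2.imwrite("pics/s2.png",cv2.resize(c["color"][150:220,310:380],None,fx=6,fy=6))
E
```

```text
clock: 2.75
tcp_pos: [0.47, -0.1698, 0.0935]
orientation: [0.001, 0.712, 0.702, 0.0]
wrist_force: [-0.9, -0.2, 6.1]
finger_gap: 0.031
grip_force: 24.6
```

View pics/s2.png

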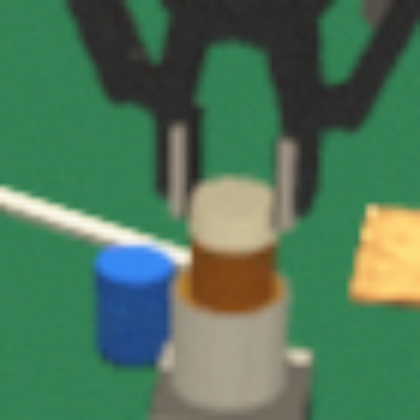

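Run:
```python
from h import *
c=dict(np.load("side0.npz")); q=c["rotation"]; r=R.from_quat(q[[1,2,3,0]])
def proj(p):
    d=r.inv().apply(np.array(p)/1000-c["xyz"]); n=d[:2]/d[2]; n=n*(1+c["k1"]*(n@n)); return n*[c["fx"],c["fy"]]+[c["cx"],c["cy"]]
for p in [(453,-169.8,93),(487,-169.8,93),(453,-169.8,110),(487,-169.8,110),(469,-166.5,124),(469,-166.5,84),(468.6,-168,44)]: print(p,((proj(p)-[310,150])*6).round())
```

```text
(453, -169.8, 93) [280. 271.]
(487, -169.8, 93) [190. 260.]
(453, -169.8, 110) [281. 231.]
(487, -169.8, 110) [191. 220.]
(469, -166.5, 124) [238. 196.]
(469, -166.5, 84) [235. 291.]
(468.6, -168, 44) [234. 381.]
```

```bash
python3 -m handwheel '[[0,0,-3,0,0.2],[0,0,-6,0,0.2],[0,0,-10,0,0.2],[0,0,-10,0,0.2],[0,0,-10,0,0.2]]'; python3 go.py
python3 - <<'E'
from workcell import imaging
from h import *
a=imaging.read_camera("side");b=imaging.read_camera("top")
A=cv2.resize(a["color"][130:220,300:390],None,fx=5,fy=5); B=cv2.resize(b["color"][210:300,355:445],None,fx=5,fy=5)[:,:345]
cv2.imwrite("pics/s3.png",np.hstack([A,B]))
E
```

```text
clock: 3.3
tcp_pos: [0.4694, -0.1694, 0.1024]
orientation: [0.0, 0.712, 0.703, 0.0]
wrist_force: [0.6, 0.6, -0.4]
finger_gap: 0.0318
grip_force: 24.8
t 3.3 tcp [ 469.4 -169.4  102.4] yaw 89.3 gap 31.8 grip 24.8 F [ 0.6  0.6 -0.4]
```

View pics/s3.png

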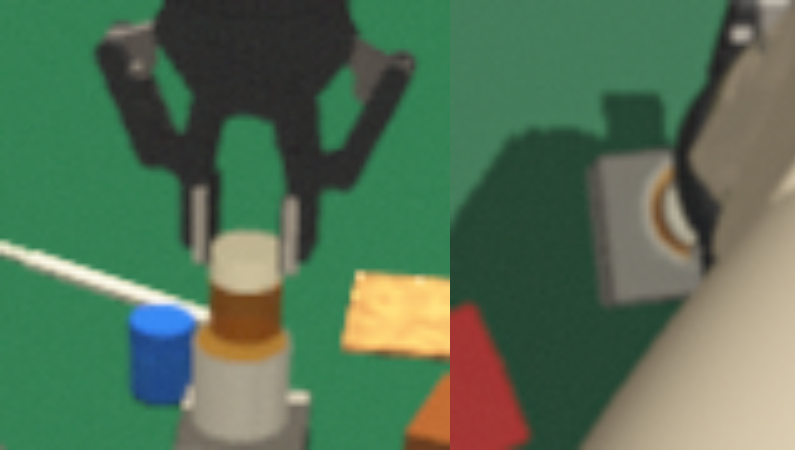

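The jar has lifted clear of the tin, so it is held, with the pads near its cap. The visible pad tips sit about 20 mm above the reported TCP, and I'll allow for that. Next I'll carry the jar to the small pad.

```bash
python3 -m handwheel '[[0,0,-10,0,0.2],[25,10,-20,0,0.2],[65,25,-20,0,0.2],[110,42,-20,0,0.2],[155,60,-20,0,0.2],[200,78,-20,0,0.2],[245,95,-20,0,0.2],[285,110,-20,0,0.2]]'; python3 -m handwheel '[[30,12,0,0,0.2],[55,22,0,0,0.2],[64,26,0,0,0.2],[64,26,0,0,0.2],[64,26,0,0,0.2]]';python3 go.py 605.5 180 60 90 605.5 180 14.5 90
python3 - <<'E'
from workcell import imaging
from h import *
a=imaging.read_camera("side");b=imaging.read_camera("top")
A=cv2.resize(a["color"][190:340,160:310],None,fx=3,fy=3); B=cv2.resize(b["color"][140:240,180:280],None,fx=4.5,fy=4.5)[:,:345]
cv2.imwrite("pics/s4.png",np.hstack([A,B]))
E
```

```text
clock: 4.2
tcp_pos: [0.5838, 0.1165, 0.1231]
orientation: [0.0, 0.711, 0.703, 0.0]
wrist_force: [1.1, -0.5, -0.2]
finger_gap: 0.0314
grip_force: 24.9
clock: 4.7
tcp_pos: [0.6095, 0.177, 0.1224]
orientation: [-0.0, 0.712, 0.702, -0.0]
wrist_force: [-0.4, -0.1, -1.0]
finger_gap: 0.0314
grip_force: 24.9
t 4.7 tcp [609.5 177.  122.4] yaw 89.2 gap 31.4 grip 24.9 F [-0.4 -0.1 -1. ]
 shift [ 3.  -4.  62.4] turn -0.013
 shift [  3.   -3.9 107.9] turn -0.013
```

View pics/s4.png

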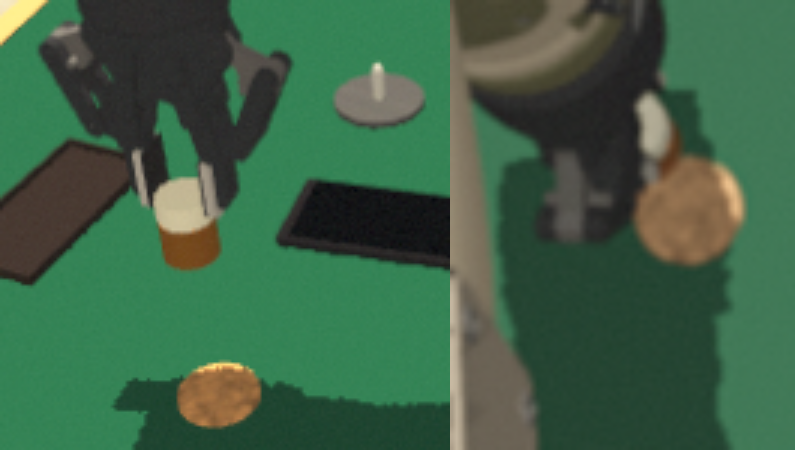

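The jar hangs upright over the small pad. Lowering it now.

```bash
python3 -m handwheel '[[0,-2,20,0,0.2],[0.5,-4,55,0,0.2],[0.5,-4,85,0,0.2],[0.5,-4,98,0,0.2],[0.5,-4,102,0,0.2],[0.5,-4,104,0,0.2],[0.5,-4,106,0,0.2],[0.5,-4,106,0,0.2]]'; python3 go.py 605.5 177.5 14.5 90
```

```text
clock: 5.6
tcp_pos: [0.6069, 0.1784, 0.0176]
orientation: [0.001, 0.712, 0.702, 0.001]
wrist_force: [-0.3, -0.3, 0.0]
finger_gap: 0.0314
grip_force: 24.9
t 5.6 tcp [606.9 178.4  17.6] yaw 89.2 gap 31.4 grip 24.9 F [-0.3 -0.3  0. ]
 shift [-0.9 -1.4  3.1] turn -0.013
```

```bash
python3 -m handwheel '[[0,0,1,0,0.2],[0,0,2,0,0.2],[0,0,2.5,0,0.2],[0,0,2.5,0,0.2]]'; python3 -m handwheel '[[0,0,0.5,0,0.2],[0,0,1,0,0.2],[0,0,1,0,0.2]]'
```

```text
clock: 6.0
tcp_pos: [0.6062, 0.1785, 0.0145]
orientation: [0.0, 0.712, 0.703, 0.0]
wrist_force: [-0.9, 0.1, 4.3]
finger_gap: 0.0313
grip_force: 25.3
clock: 6.3
tcp_pos: [0.6063, 0.1785, 0.0144]
orientation: [0.0, 0.712, 0.703, 0.001]
wrist_force: [-2.4, -0.7, 10.1]
finger_gap: 0.0313
grip_force: 25.8
```

Contact came exactly where predicted. Now to release and back off.

```bash
python3 -m handwheel '[[0,0,-0.5,0,0.25],[0,0,-1,0,0.4],[0,0,-1,0,0.6],[0,0,-1,0,0.8],[0,0,-1,0,1],[0,0,-1,0,1],[0,0,-40,0,1],[0,0,-85,0,1]]'; python3 -m handwheel '[[0,0,-45,0,1],[0,0,-80,0,1],[-40,-15,-100,0,1],[-85,-33,-100,0,1],[-130,-50,-100,0,1],[-175,-67,-100,0,1],[-220,-84,-100,0,1],[-260,-100,-100,0,1]]'; python3 go.py 469 -168 215 90;  python3 - <<'E'
from workcell import imaging
from h import *
c=imaging.read_camera("top"); np.savez("top1.npz",**c)
for nm,(u,v),a,b,w in [("tin",(401,253),70,100,25),("jar",(233,186),36,55,25)]:
    vs,us=np.mgrid[v-w:v+w,u-w:u+w].reshape(2,-1); P=cloud(c,np.c_[us,vs])*1000; s=(P[:,2]>a)&(P[:,2]<b)
    print(nm,s.sum(),P[s].mean(0).round(1),cv2.minEnclosingCircle(P[s,:2].astype(np.float32)))
E
```

```text
clock: 7.1
tcp_pos: [0.6037, 0.1779, 0.0962]
orientation: [-0.002, 0.712, 0.702, -0.002]
wrist_force: [0.5, 0.3, -0.3]
finger_gap: 0.0852
grip_force: 0.0
clock: 7.9
tcp_pos: [0.5015, -0.0821, 0.198]
orientation: [0.0, 0.712, 0.702, -0.0]
wrist_force: [0.9, -0.2, -0.0]
finger_gap: 0.0853
grip_force: 0.0
t 7.9 tcp [501.5 -82.1 198. ] yaw 89.2 gap 85.3 grip 0.0 F [ 0.9 -0.2 -0. ]
 shift [-86.3 -31.3 -17. ] turn -0.013
tin 0 [nan nan nan] ((0.0, 0.0), 0.0)
jar 213 [603.4 179.9  43.8] ((604.1537475585938, 180.42674255371094), 16.639039993286133)<stdin>:6: RuntimeWarning: Mean of empty slice.
  ret = um.true_divide(
```

```bash
python3 -m handwheel '[[-45,-16,0,0,1],[-87,-31.5,0,0,1],[-87,-31.5,40,0,1],[-87,-31.5,80,0,1],[-87,-31.5,115,0,1],[-87,-31.5,140,0,1],[-87,-31.5,148,0,1],[-87,-31.5,148,0,1]]'; python3 -m handwheel '[[0,0,0,0,0.7],[0,0,0,0,0.55],[0,0,0,0,0.45],[0,0,0,0,0.4],[0,0,0,0,0.35],[0,0,0,0,0.35],[0,0,0,0,0.35],[0,0,0,0,0.35]]' 30; python3 -m handwheel '[[0,0,-2,0,0.35],[0,0,-5,0,0.35],[0,0,-10,0,0.35],[0,0,-15,0,0.35],[0,0,-15,0,0.35]]'; python3 go.py
python3 - <<'E'
from workcell import imaging
from h import *
a=imaging.read_camera("side")
cv2.imwrite("pics/s5.png",cv2.resize(a["color"][130:250,290:410],None,fx=4,fy=4))
E
```

```text
clock: 8.75
tcp_pos: [0.4691, -0.1664, 0.0491]
orientation: [-0.001, 0.712, 0.703, -0.0]
wrist_force: [0.4, 0.3, 0.4]
finger_gap: 0.0853
grip_force: 0.0
clock: 9.55
tcp_pos: [0.4713, -0.1675, 0.0514]
orientation: [0.002, 0.712, 0.703, 0.001]
wrist_force: [1.0, 0.9, 6.4]
finger_gap: 0.0425
grip_force: 30.0
clock: 10.05
tcp_pos: [0.4704, -0.1672, 0.0657]
orientation: [0.001, 0.712, 0.702, 0.0]
wrist_force: [1.1, -0.8, -0.7]
finger_gap: 0.0423
grip_force: 30.6
t 10.1 tcp [ 470.4 -167.2   65.7] yaw 89.3 gap 42.3 grip 30.6 F [ 1.1 -0.8 -0.7]
```

View pics/s5.png

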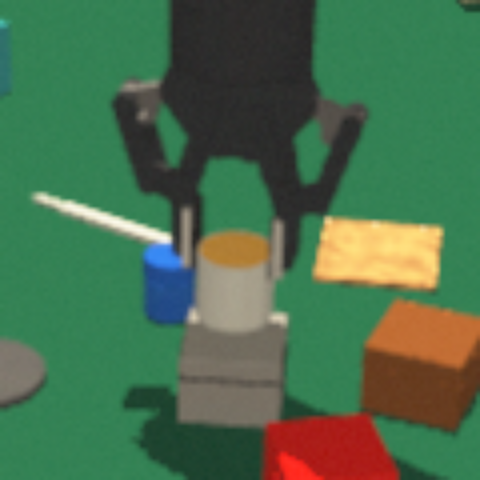

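The tin is held about 12 mm down its side. Carrying it to the large pad.

```bash
python3 -m handwheel '[[0,0,-15,0,0.35],[20,0,-35,0,0.35],[60,-5,-40,0,0.35],[105,-10,-40,0,0.35],[150,-15,-40,0,0.35],[195,-20,-40,0,0.35],[240,-24,-40,0,0.35],[285,-28,-40,0,0.35]]'; python3 -m handwheel '[[45,-5,0,0,0.35],[90,-10,0,0,0.35],[130,-14,0,0,0.35],[165,-18,0,0,0.35],[190,-20,0,0,0.35],[194,-20,0,0,0.35],[194,-20,0,0,0.35],[194,-20,0,0,0.35]]'; python3 go.py 424 312 12.4 90
```

```text
clock: 10.9
tcp_pos: [0.4451, 0.1201, 0.1049]
orientation: [0.0, 0.712, 0.702, 0.0]
wrist_force: [0.6, -0.5, -1.9]
finger_gap: 0.0422
grip_force: 30.9
clock: 11.7
tcp_pos: [0.4279, 0.3117, 0.1045]
orientation: [0.0, 0.712, 0.702, -0.001]
wrist_force: [-0.3, -0.1, -0.9]
finger_gap: 0.0425
grip_force: 30.9
t 11.7 tcp [427.9 311.7 104.5] yaw 89.2 gap 42.5 grip 30.9 F [-0.3 -0.1 -0.9]
 shift [ 0.3 -3.8 92.1] turn -0.014
```

```bash
python3 -m handwheel '[[0,-2,25,0,0.35],[0,-4,55,0,0.35],[0,-4,78,0,0.35],[0,-4,85,0,0.35],[0,-4,88,0,0.35],[0,-4,90,0,0.35],[0,-4,91,0,0.35],[0,-4,91,0,0.35]]'; python3 -m handwheel '[[0,0,0.5,0,0.35],[0,0,1,0,0.35],[0,0,1,0,0.35]]'
```

```text
clock: 12.5
tcp_pos: [0.4249, 0.313, 0.0147]
orientation: [0.0, 0.712, 0.702, 0.001]
wrist_force: [0.5, 0.2, -1.3]
finger_gap: 0.0422
grip_force: 30.9
clock: 12.8
tcp_pos: [0.4242, 0.3128, 0.013]
orientation: [0.0, 0.712, 0.703, 0.0]
wrist_force: [0.5, 0.8, -1.1]
finger_gap: 0.0424
grip_force: 30.9
```

```bash
python3 -m handwheel '[[0,0,0.7,0,0.35],[0,0,1.4,0,0.35],[0,0,1.4,0,0.35]]';  python3 -m handwheel '[[0,0,0.5,0,0.35],[0,0,1,0,0.35],[0,0,1,0,0.35]]'
```

```text
clock: 13.1
tcp_pos: [0.4243, 0.3129, 0.0124]
orientation: [0.0, 0.712, 0.703, 0.0]
wrist_force: [-1.6, -0.7, 7.4]
finger_gap: 0.0422
grip_force: 31.6
clock: 13.4
tcp_pos: [0.4244, 0.3129, 0.0123]
orientation: [0.0, 0.712, 0.703, 0.001]
wrist_force: [-4.0, -2.8, 14.9]
finger_gap: 0.0426
grip_force: 32.3
```

```bash
python3 -m handwheel '[[0,0,-1,0,0.4],[0,0,-2,0,0.55],[0,0,-2,0,0.7],[0,0,-2,0,0.9],[0,0,-2,0,1],[0,0,-2,0,1],[0,0,-40,0,1],[0,0,-85,0,1]]'; python3 -m handwheel '[[-45,0,-35,0,1],[-90,5,-60,0,1],[-135,10,-60,0,1],[-160,10,-60,0,1],[-160,10,-60,0,1]]'; python3 go.py 468 -168 150 97;  python3 - <<'E'
from workcell import imaging
from h import *
c=imaging.read_camera("top"); np.savez("top1.npz",**c)
for nm,(u,v),a,b,w in [("case",(401,253),36,52,25),("tin",(166,271),36,55,25),("jar",(233,186),36,55,25)]:
    vs,us=np.mgrid[v-w:v+w,u-w:u+w].reshape(2,-1); P=cloud(c,np.c_[us,vs])*1000; s=(P[:,2]>a)&(P[:,2]<b)
    print(nm,s.sum(),P[s].mean(0).round(1) if s.any() else 0,cv2.minEnclosingCircle(P[s,:2].astype(np.float32)),cv2.minAreaRect(P[s,:2].astype(np.float32)))
E
```

```text
clock: 14.2
tcp_pos: [0.4222, 0.3116, 0.0942]
orientation: [-0.001, 0.712, 0.702, -0.003]
wrist_force: [0.8, -0.1, -1.2]
finger_gap: 0.0856
grip_force: 0.0
clock: 14.7
tcp_pos: [0.4322, 0.1498, 0.156]
orientation: [0.001, 0.713, 0.701, 0.0]
wrist_force: [-0.1, -0.0, 0.4]
finger_gap: 0.0852
grip_force: 0.0
t 14.7 tcp [432.2 149.8 156. ] yaw 89.0 gap 85.2 grip 0.0 F [-0.1 -0.   0.4]
 shift [-317.1   41.3    6.2] turn -0.14
case 871 [ 468.3 -168.    43.3] ((468.5093994140625, -168.5653839111328), 39.745269775390625) ((468.53326416015625, -168.3418731689453), (60.1085205078125, 58.75023651123047), 7.330362319946289)
tin 0 0 ((0.0, 0.0), 0.0) ((0.0, 0.0), (0.0, 0.0), 0.0)
jar 210 [603.7 179.7  43.7] ((604.2845458984375, 180.21827697753906), 16.654909133911133) ((603.9793090820312, 180.0897674560547), (31.757184982299805, 31.621780395507812), 60.67405700683594)
```

The case is confirmed at (468,-168), turned 7.3°. The gripper is over the reel, so I'll do the reel next.

```bash
python3 -m handwheel '[[6,1.5,30,0,1],[6,1.5,65,0,1],[6,1.5,100,0,1],[6,1.5,130,0,1],[6,1.5,145,0,1],[6,1.5,150,0,1],[6,1.5,150,0,1]]'; python3 -m handwheel '[[0,0,0,0,0.8],[0,0,0,0,0.7],[0,0,0,0,0.6],[0,0,0,0,0.55],[0,0,0,0,0.5],[0,0,0,0,0.5],[0,0,0,0,0.5],[0,0,0,0,0.5]]' 45; python3 go.py; python3 -m handwheel '[[0,0,-2,0,0.5],[0,0,-5,0,0.5],[0,0,-10,0,0.5],[0,0,-20,0,0.5],[0,0,-30,0,0.5],[0,0,-30,0,0.5]]'; python3 go.py
python3 - <<'E'
from workcell import imaging
from h import *
a=imaging.read_camera("side")
cv2.imwrite("pics/s6.png",cv2.resize(a["color"][220:360,250:420],None,fx=4,fy=4))
E
```

```text
clock: 15.45
tcp_pos: [0.433, 0.1592, 0.0048]
orientation: [-0.0, 0.711, 0.703, -0.001]
wrist_force: [-0.7, 0.6, 0.8]
finger_gap: 0.085
grip_force: 0.0
clock: 16.25
tcp_pos: [0.4346, 0.1589, 0.0069]
orientation: [0.001, 0.712, 0.702, 0.001]
wrist_force: [-1.9, 0.3, 5.2]
finger_gap: 0.0549
grip_force: 47.3
t 16.2 tcp [434.6 158.9   6.9] yaw 89.2 gap 54.9 grip 47.3 F [-1.9  0.3  5.2]
clock: 16.85
tcp_pos: [0.4352, 0.1589, 0.0373]
orientation: [0.001, 0.712, 0.702, 0.001]
wrist_force: [0.5, -0.8, -3.1]
finger_gap: 0.055
grip_force: 48.2
t 16.9 tcp [435.2 158.9  37.3] yaw 89.3 gap 55.0 grip 48.2 F [ 0.5 -0.8 -3.1]
```

View pics/s6.png

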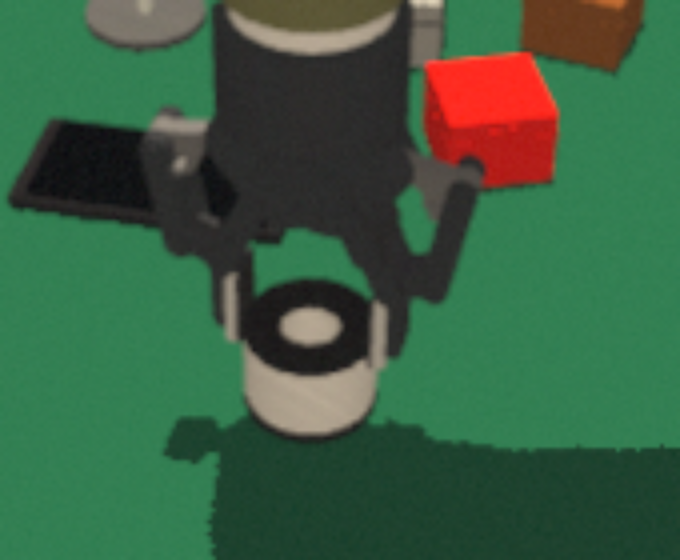

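The reel is gripped and lifted level. Next is the transit to a point above the post.

```bash
python3 -m handwheel '[[0,0,-20,0,0.5],[-10,6,-45,0,0.5],[-40,24,-50,0,0.5],[-76,45,-50,0,0.5],[-112,67,-50,0,0.5],[-148,88,-50,0,0.5],[-184,110,-50,0,0.5],[-220,131,-50,0,0.5]]'; python3 -m handwheel '[[-30,18,0,0,0.5],[-60,36,0,0,0.5],[-80,48,0,0,0.5],[-89,53,0,0,0.5],[-89,53,0,0,0.5],[-89,53,0,0,0.5]]'; python3 go.py 615.5 -152.3 50 90
python3 - <<'E'
from workcell import imaging
from h import *
a=imaging.read_camera("side")
cv2.imwrite("pics/s7.png",cv2.resize(a["color"][130:260,220:370],None,fx=4,fy=4))
E
```

```text
clock: 17.7
tcp_pos: [0.5622, -0.0647, 0.0851]
orientation: [-0.0, 0.712, 0.702, -0.0]
wrist_force: [0.7, 0.1, -2.8]
finger_gap: 0.0552
grip_force: 49.0
clock: 18.3
tcp_pos: [0.6126, -0.1517, 0.0849]
orientation: [-0.001, 0.712, 0.703, -0.0]
wrist_force: [0.4, -0.5, -2.6]
finger_gap: 0.0551
grip_force: 49.0
t 18.3 tcp [ 612.6 -151.7   84.9] yaw 89.3 gap 55.1 grip 49.0 F [ 0.4 -0.5 -2.6]
 shift [-0.6  3.  34.9] turn -0.013
```

View pics/s7.png

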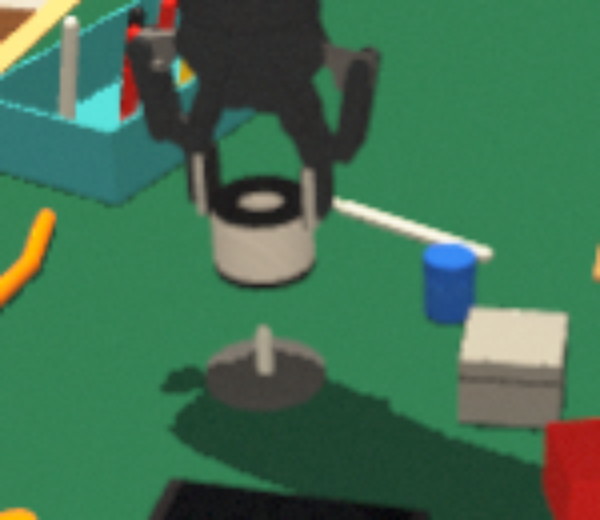

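In the side view the reel's axis (x≈263) lines up with the post (x≈264). Descending.

```bash
python3 -m handwheel '[[-0.5,1.5,10,0,0.5],[-0.5,1.5,25,0,0.5],[-0.5,1.5,38,0,0.5],[-0.5,1.5,43,0,0.5],[-0.5,1.5,48,0,0.5],[-0.5,1.5,53,0,0.5],[-0.5,1.5,53,0,0.5]]'; python3 -m handwheel '[[0,0,5,0,0.5],[0,0,10,0,0.5],[0,0,14,0,0.5],[0,0,16,0,0.5],[0,0,16.5,0,0.5],[0,0,16.5,0,0.5]]'; python3 go.py 615.5 -152.3 12.9 90
```

```text
clock: 19.05
tcp_pos: [0.6148, -0.1532, 0.032]
orientation: [-0.0, 0.712, 0.703, -0.0]
wrist_force: [-0.4, -0.8, -2.0]
finger_gap: 0.0552
grip_force: 49.0
clock: 19.65
tcp_pos: [0.6151, -0.1533, 0.016]
orientation: [0.0, 0.712, 0.702, -0.0]
wrist_force: [-1.7, 1.2, -2.1]
finger_gap: 0.0552
grip_force: 49.0
t 19.6 tcp [ 615.1 -153.3   16. ] yaw 89.3 gap 55.2 grip 49.0 F [-1.7  1.2 -2.1]
 shift [1.  0.4 3.1] turn -0.013
```

```bash
python3 -m handwheel '[[0,0,1,0,0.5],[0,0,2,0,0.5],[0,0,3,0,0.5],[0,0,3,0,0.5]]';  python3 -m handwheel '[[0,0,0.5,0,0.5],[0,0,1,0,0.5],[0,0,1,0,0.5]]'
```

```text
clock: 20.05
tcp_pos: [0.6151, -0.1534, 0.013]
orientation: [0.0, 0.712, 0.702, -0.0]
wrist_force: [0.4, -1.0, -2.7]
finger_gap: 0.0551
grip_force: 49.0
clock: 20.35
tcp_pos: [0.6152, -0.1534, 0.013]
orientation: [0.0, 0.712, 0.702, 0.0]
wrist_force: [-2.6, -0.1, 5.4]
finger_gap: 0.0553
grip_force: 49.8
```

Seated at the predicted height. I'll release it and go to the case.

```bash
python3 -m handwheel '[[0,0,-0.5,0,0.6],[0,0,-1,0,0.75],[0,0,-1,0,0.9],[0,0,-1,0,1],[0,0,-1,0,1],[0,0,-35,0,1],[0,0,-80,0,1],[0,0,-110,0,1]]'; python3 -m handwheel '[[-5,-40,0,0,1],[-10,-85,0,-0.06,1],[-13,-125,0,-0.13,1],[-13,-145,0,-0.13,1],[-13,-145,0,-0.13,1],[-13,-145,0,-0.13,1]]'; python3 go.py 468.4 -168.5 6 97.3;  python3 - <<'E'
from workcell import imaging
from h import *
c=imaging.read_camera("side"); np.savez("side1.npz",**c); cv2.imwrite("pics/s8.png",cv2.resize(c["color"][130:260,250:420],None,fx=4,fy=4))
E
```

```text
clock: 21.15
tcp_pos: [0.6159, -0.1536, 0.1246]
orientation: [0.001, 0.712, 0.702, 0.0]
wrist_force: [1.3, -0.2, 0.5]
finger_gap: 0.0854
grip_force: 0.0
clock: 21.75
tcp_pos: [0.4706, -0.1648, 0.1225]
orientation: [0.001, 0.665, 0.747, 0.0]
wrist_force: [0.8, -1.1, -0.4]
finger_gap: 0.0855
grip_force: 0.0
t 21.8 tcp [ 470.6 -164.8  122.5] yaw 96.7 gap 85.5 grip 0.0 F [ 0.8 -1.1 -0.4]
 shift [ -3.3  -2.8 116.5] turn -0.011
```

View pics/s8.png

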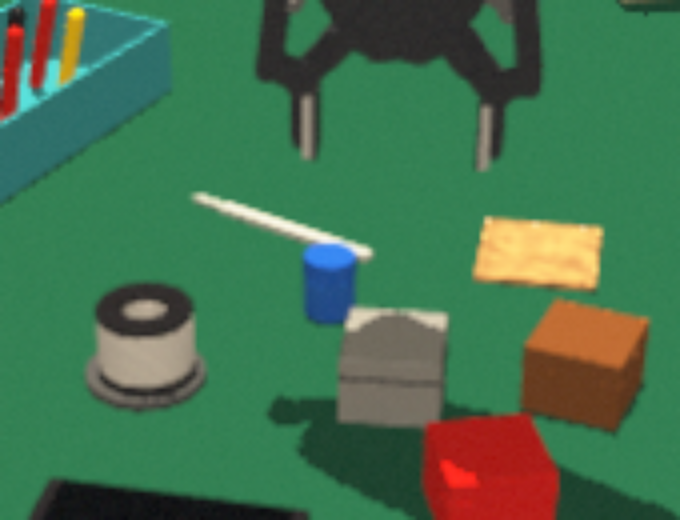

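The reel stands on the stand with its hole over the post. Grasping the case.

```bash
python3 -m handwheel '[[-3,-2.5,20,0,1],[-3.5,-2.5,50,0,1],[-3.5,-2.5,80,0,1],[-3.5,-2.5,105,0,1],[-3.5,-2.5,114,0,1],[-3.5,-2.5,116,0,1],[-3.5,-2.5,116,0,1]]'; python3 -m handwheel '[[0,0,0,0,0.8],[0,0,0,0,0.7],[0,0,0,0,0.6],[0,0,0,0,0.55],[0,0,0,0,0.5],[0,0,0,0,0.5],[0,0,0,0,0.5],[0,0,0,0,0.5]]' 40; python3 go.py; python3 -m handwheel '[[0,0,-2,0,0.5],[0,0,-5,0,0.5],[0,0,-10,0,0.5],[0,0,-25,0,0.5],[0,0,-40,0,0.5],[0,0,-60,0,0.5],[0,0,-60,0,0.5]]'; python3 go.py 411 -356 70 94.7
```

```text
clock: 22.5
tcp_pos: [0.4689, -0.1685, 0.0064]
orientation: [0.0, 0.664, 0.747, 0.0]
wrist_force: [-0.1, 0.6, 0.2]
finger_gap: 0.0853
grip_force: 0.0
clock: 23.3
tcp_pos: [0.469, -0.1687, 0.0075]
orientation: [0.001, 0.665, 0.747, 0.0]
wrist_force: [0.3, 0.1, 6.5]
finger_gap: 0.057
grip_force: 43.0
t 23.3 tcp [ 469.  -168.7    7.5] yaw 96.7 gap 57.0 grip 43.0 F [0.3 0.1 6.5]
clock: 24.0
tcp_pos: [0.4697, -0.1692, 0.0685]
orientation: [0.002, 0.665, 0.747, 0.0]
wrist_force: [1.2, -0.2, -1.6]
finger_gap: 0.057
grip_force: 43.3
t 24.0 tcp [ 469.7 -169.2   68.5] yaw 96.7 gap 57.0 grip 43.3 F [ 1.2 -0.2 -1.6]
 shift [-178.7  -80.1   -1.3] turn 0.035
```

```bash
python3 -m handwheel '[[-20,-9,0,0,0.5],[-55,-25,0,0.02,0.5],[-95,-43,0,0.035,0.5],[-130,-58,0,0.035,0.5],[-160,-72,0,0.035,0.5],[-179,-80,0,0.035,0.5],[-179,-80,0,0.035,0.5],[-179,-80,0,0.035,0.5]]'; python3 go.py 411 -356.2 12.5 94.7
```

```text
clock: 24.8
tcp_pos: [0.4086, -0.3549, 0.065]
orientation: [-0.001, 0.678, 0.735, 0.0]
wrist_force: [-1.0, 0.8, -1.5]
finger_gap: 0.0565
grip_force: 43.2
t 24.8 tcp [ 408.6 -354.9   65. ] yaw 94.6 gap 56.5 grip 43.2 F [-1.   0.8 -1.5]
 shift [-1.6  2.3 52.5] turn -0.001
```

```bash
python3 -m handwheel '[[-1,2,15,0,0.5],[-1.5,2,32,0,0.5],[-1.5,2,42,0,0.5],[-1.5,2,46,0,0.5],[-1.5,2,48,0,0.5],[-1.5,2,50,0,0.5],[-1.5,2,50,0,0.5]]'; python3 -m handwheel '[[0,0,1,0,0.5],[0,0,2,0,0.5],[0,0,3,0,0.5],[0,0,3,0,0.5]]'
```

```text
clock: 25.5
tcp_pos: [0.4117, -0.3567, 0.0163]
orientation: [0.0, 0.677, 0.736, -0.0]
wrist_force: [-0.3, -0.9, -1.1]
finger_gap: 0.0565
grip_force: 43.2
clock: 25.9
tcp_pos: [0.4113, -0.3566, 0.0129]
orientation: [-0.0, 0.678, 0.735, 0.0]
wrist_force: [0.1, 0.9, -1.4]
finger_gap: 0.057
grip_force: 43.2
```

```bash
python3 -m handwheel '[[0,0,0.5,0,0.5],[0,0,1,0,0.5],[0,0,1,0,0.5]]'; python3 -m handwheel '[[0,0,0.5,0,0.5],[0,0,1,0,0.5],[0,0,1,0,0.5]]'
```

```text
clock: 26.2
tcp_pos: [0.4114, -0.3567, 0.0126]
orientation: [0.0, 0.678, 0.735, -0.0]
wrist_force: [-2.1, 0.9, 5.0]
finger_gap: 0.0566
grip_force: 43.9
clock: 26.5
tcp_pos: [0.4114, -0.3567, 0.0125]
orientation: [0.0, 0.678, 0.735, -0.0]
wrist_force: [-3.5, 3.8, 12.0]
finger_gap: 0.0568
grip_force: 44.8
```

```bash
python3 -m handwheel '[[0,0,-1,0,0.6],[0,0,-2,0,0.75],[0,0,-2,0,0.9],[0,0,-2,0,1],[0,0,-2,0,1],[0,0,-40,0,1],[0,0,-85,0,1],[0,0,-130,0,1]]'; python3 -m handwheel '[[-35,-30,-30,0,1],[-70,-60,-40,0,1],[-105,-95,-40,0,1],[-140,-130,-40,0,1],[-170,-165,-40,0,1],[-180,-180,-40,0,1],[-180,-180,-40,0,1],[-180,-180,-40,0,1]]'; python3 go.py
python3 - <<'E'
from workcell import imaging
from h import *
c=imaging.read_camera("top"); np.savez("top2.npz",**c); cv2.imwrite("pics/top2.png",c["color"])
for nm,(u,v),a,b,w in [("case",(488,286),36,60,35),("tin",(166,271),36,55,30),("jar",(233,186),36,55,25),("reel",(392,186),40,60,35),("phone",(319,211),4,14,50)]:
    vs,us=np.mgrid[v-w:v+w,u-w:u+w].reshape(2,-1); P=cloud(c,np.c_[us,vs])*1000; s=(P[:,2]>a)&(P[:,2]<b)
    print(nm,s.sum(),np.median(P[s,2]),np.round(cv2.minEnclosingCircle(P[s,:2].astype(np.float32))[0],1),cv2.minAreaRect(P[s,:2].astype(np.float32)))
E
```

```text
clock: 27.3
tcp_pos: [0.4109, -0.3561, 0.1418]
orientation: [-0.001, 0.678, 0.735, 0.0]
wrist_force: [0.7, -0.7, -0.3]
finger_gap: 0.0855
grip_force: 0.0
clock: 28.1
tcp_pos: [0.2468, -0.5502, 0.1806]
orientation: [-0.0, 0.678, 0.735, 0.001]
wrist_force: [0.3, -0.2, -0.4]
finger_gap: 0.0854
grip_force: 0.0
t 28.1 tcp [ 246.8 -550.2  180.6] yaw 94.7 gap 85.4 grip 0.0 F [ 0.3 -0.2 -0.4]
case 882 48.34551723235747 [ 410.3 -355.8] ((409.7801208496094, -355.85699462890625), (58.50863265991211, 61.12492752075195), 6.719820022583008)
tin 396 44.117578768351535 [423.1 308.6] ((422.9737548828125, 308.5917053222656), (42.777503967285156, 43.70558166503906), 67.11083984375)
jar 210 43.88802529870256 [604.3 180.4] ((603.8258666992188, 180.27943420410156), (31.74690055847168, 31.62910270690918), 53.389686584472656)
reel 527 49.037378325319736 [ 613.  -153.9] ((612.9182739257812, -154.0667724609375), (56.569862365722656, 57.44145584106445), 39.08128356933594)
phone 2395 8.623803396106577 [556.6  -6.5] ((556.514404296875, -12.902862548828125), (197.62542724609375, 209.1758270263672), 86.00628662109375)
```

View pics/top2.png

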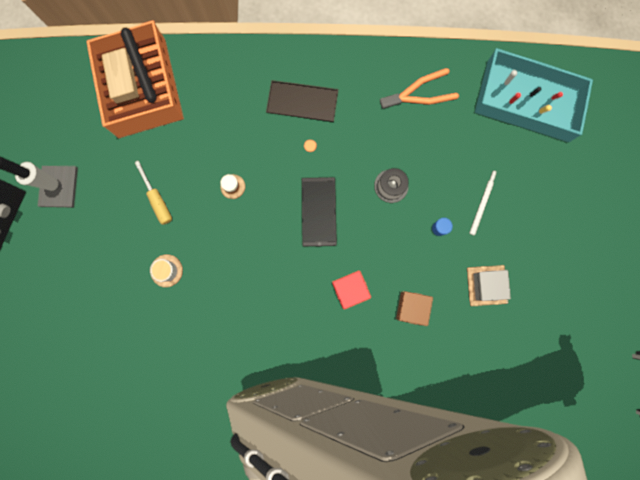

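The final top view shows all four in place: reel at (392,184), case at (493,285), tin at (163,270) and jar at (231,184). Each measures within about 3 mm of its seat at the right height, and the phone has not moved.

```bash
python3 -c "
from workcell import workorder
print(workorder.hand_in())"
```

```text
the job is handed in; nothing more can be done
None
```

The job is handed in at about 28 s: reel, case, tin and jar each stand on their seats, measured within about 3 mm, and the phone was left where it lay; hand-in gave no pass/fail verdict.

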